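Start the hotplate place under the conical flask

ROBOT

A 6-joint arm with a two-finger parallel gripper is mounted at the origin on the work surface. World frame = base frame: x ahead of the robot, y to its left, z up, the work surface at z = 0. Lengths are in mm, angles in rad, forces in N, time in s.
With the tool pointing down it reaches from about 275 to 725 mm from the base axis. Payload 15.9 kg.
Tool frame: the origin (TCP) lies at the very end of the fingers, on their centre line; the grasp point (between the pads) lies 19 mm behind it; z points along the fingers, x is the direction in which the jaws open and shut, and the axes are right-handed (so a half turn about z gives the same grasp; the last joint's range is limited). The gripper opens to 85 mm and grips with 20 to 120 N. Pads are 22 mm wide; open, the fingers measure 114 mm over their backs; the gripper's body (76 mm by 85 mm) begins 54 mm behind the grasp point. The pads swing forward as they close: fully open they stand 13 mm farther back than shut.
Start: joints at [-1.218, 0.213, -0.034, 1.323, 0, 1.571], TCP at [172.757, -469.191, 231.306] pointing down, gripper open.
Joint ranges: [-2.98, 2.98], [-0.74, 1.72], [-1.14, 1.35], [-2.1, 2.04], [-1.57, 1.44], [-3.14, 3.14]. Speed limits (rad/s): [1.89, 1.89, 2.39, 2.57, 3.14, 3.14].

INTERFACE

Orientations are given as [roll, pitch, yaw] about the fixed x, y, z axes, in that order (R = Rz(yaw) Ry(pitch) Rx(roll)).
In Python, from workcell import arm gives the robot as it stands. The module is installed in compiled form; this text tells all that it offers.
- The arm moves only by the tool send_rows, never from a script. Its argument "deltas" is a list of rows, each a list of 4 numbers: the shift along the world's x, y, z in m, then the turn about the world's z in rad. A call has 1 to 8 rows; each row shifts and turns the commanded pose from where the row before left it; what a row does not reach is not made up. A row lasts 1/8 s, in which the tool goes at most 62.5 mm and 10.7 degrees, less where a joint would pass 70% of its speed; a pose out of reach is approached as far as the arm can. A call with a gripper value outside its range is refused whole. "grip" is the opening in per cent of the stroke, from 0 (shut) to 100 (fully open), set as the call begins (left out, the last holds). The fingers move at their own pace and stop on an object; the grip force is fixed at half the most. Time passes only in rows, so rows that do not move let the fingers close. It gives the time, the measured TCP pose, the force and the opening at its end, in the units of the state.
- arm.state(): the state, without advancing time (a new reading comes with each control period).
- arm.snapshot(name): name is "side" or "top"; returns a dict with "frame" (480x640x3 uint8, red, green, blue), "K" (3x3 intrinsics, pixels), "extrinsics" (4x4, takes a point from world to camera coordinates). Camera axes: x right, y down, z forward; pixel columns grow to the right and rows downward; lengths in mm; the calibration is good to about 2 mm. A picture is of the moment at which its call begins. There is no depth.
- arm.sign_off(): hands the job in, once; it reports no verdict.
The state is a dict: "time_s": time; "joint_positions": joint angles; "dq": joint speeds; "tau": joint torques, N m; "eef_pos": TCP position; "tcp_rot": TCP orientation; "wrist_force": force on the tool from outside, world axes, zero at the start; "torque": the same for the moment, N m; "opening": opening from 0.0 (shut) to 1.0 (fully open).
Only numpy, scipy, OpenCV 4.12 (cv2) and the standard library are available. Lean on these libraries where they do the work, as an engineer would, in place of code of your own. Each camera call takes 0.05 s, during which the arm holds its last target. There are 200 camera calls.

TASK

Dry the rinsed conical flask on the three-place hotplate: with the fingertips, lightly press the round power key, then the square key in front of the plate the conical flask stands on, and last the wide bar-shaped start key. The plates with the plastic bottle and the plastic beaker must stay off, so leave their keys alone, and neither lift nor shift any of the glassware and other things.

Things in the scene. Friction and masses are not known exactly. Their poses are not given: they have to be found in the camera images.
- hotplate: Three-place hotplate, red housing 220 (x) x 500 (y) mm, 68 mm high, fixed. Origin: centre of its underside, on the bench; x to its back, y to its left, z up. The front 85 mm (robot's side) is a black panel sloping 10 degrees down to the robot; five white keys stand 9 mm proud in a row at y 212 (power), 130, 0, -130, -207 mm (start), tops 62 mm above the bench.
- plate_left (a point): Centre of the top face of the left plate as seen from the robot: aluminium disc 110 mm across, level, 82 mm above the bench, its centre 118 mm behind that of its square key.
- plate_middle (a point): Centre of the top face of the middle plate as seen from the robot: aluminium disc 110 mm across, level, 82 mm above the bench, its centre 118 mm behind that of its square key.
- plate_right (a point): Centre of the top face of the right plate as seen from the robot: aluminium disc 110 mm across, level, 82 mm above the bench, its centre 118 mm behind that of its square key.
- power (a joint): Round push key, 24 mm across, at the left end of the row. Its value is how far it is pressed in, m: 0 up, 0.006 fully down, square to the panel; a spring pushes back with about 1.5 N at first and 7 N fully down, and lifts the key again when let go. It registers from 0.0025.
- power_top (a point): Centre of the top face of the round power key, moving with it; z points out of the key (leaning 10 degrees from vertical towards the robot's side of the hotplate), x up the slope, y along the row to the left.
- key_left (a joint): Square push key, 22 x 24 mm, that switches the left plate, right in front of it. Its value is how far it is pressed in, m: 0 up, 0.006 fully down, square to the panel; a spring pushes back with about 1.5 N at first and 7 N fully down, and lifts the key again when let go. It registers from 0.0025.
- key_left_top (a point): Centre of the top face of the left square key, moving with it; z points out of the key (leaning 10 degrees from vertical towards the robot's side of the hotplate), x up the slope, y along the row to the left.
- key_middle (a joint): Square push key, 22 x 24 mm, that switches the middle plate, right in front of it. Its value is how far it is pressed in, m: 0 up, 0.006 fully down, square to the panel; a spring pushes back with about 1.5 N at first and 7 N fully down, and lifts the key again when let go. It registers from 0.0025.
- key_middle_top (a point): Centre of the top face of the middle square key, moving with it; z points out of the key (leaning 10 degrees from vertical towards the robot's side of the hotplate), x up the slope, y along the row to the left.
- key_right (a joint): Square push key, 22 x 24 mm, that switches the right plate, right in front of it. Its value is how far it is pressed in, m: 0 up, 0.006 fully down, square to the panel; a spring pushes back with about 1.5 N at first and 7 N fully down, and lifts the key again when let go. It registers from 0.0025.
- key_right_top (a point): Centre of the top face of the right square key, moving with it; z points out of the key (leaning 10 degrees from vertical towards the robot's side of the hotplate), x up the slope, y along the row to the left.
- start (a joint): Wide bar-shaped push key, 20 mm deep and 46 mm wide along the row, at the right end of the row. Its value is how far it is pressed in, m: 0 up, 0.006 fully down, square to the panel; a spring pushes back with about 1.5 N at first and 7 N fully down, and lifts the key again when let go. It registers from 0.0025.
- start_top (a point): Centre of the top face of the start key, moving with it; z points out of the key (leaning 10 degrees from vertical towards the robot's side of the hotplate), x up the slope, y along the row to the left.
- flask: Empty clear glass conical flask, 74 mm across the base, narrowing to a 26 mm neck, 112 mm tall, 90 g. It stands loose near the middle of one of the three plates, any one. Origin: centre of its underside.
- bottle: White plastic bottle with a screw cap, 58 mm across, 95 mm tall, 110 g, standing loose on another plate. Origin: centre of its underside.
- beaker: White plastic beaker, open at the top, 66 mm across the rim, 80 mm tall, 60 g, standing loose on the remaining plate. Origin: centre of its underside.
- amber: Amber glass reagent bottle with a cap, 64 mm across, 135 mm tall, 300 g, standing on the bench to the right of the hotplate. Origin: centre of its underside.
- spatula: Slim steel laboratory spatula, 180 mm long, 12 mm wide, 5 mm thick, lying on the bench to the left of the hotplate. Origin: under its middle; x along it.
Mind the look-alikes: they are no part of the job. There is more than one size of the spatula; the one meant has the size given above.

How it is judged:
By the outcome, as a careful person would: the job done as asked, in the order asked, and still so for the second after the job is handed in, with the robot touching nothing.
It also fails if it takes over 50 s, if anything falls off the work surface, if the arm or the gripper's body presses on something with over 40 N, if the wrist force passes 120 N, or if a joint passes its speed limit or range.

## Working session

There is one attempt and no reset: what is moved stays moved. The work goes in short steps, Python scripts to look and compute and a tool call to move; the robot and the scene stay as the last step left them, time stands still between calls to the robot, and variables do not carry over. Pictures are saved under pics/ and viewed, about 8 in all and at most 12, crops included, and the job is handed in when it is done.

Besides the shell and the picture viewer there is one more tool, called after ">>>" as name([rows], argument=value, ...), one row to a line, values as JSON. send_rows: Moves the arm, as the interface text tells. Its arguments: {"type":"object","properties":{"deltas":{"type":"array"},"grip":{"type":"number"}},"required":["deltas"]}

```bash
mkdir -p pics; python3 - <<'E'
from workcell import arm
import cv2,numpy as np,pickle
d={}
for n in("side","top"):
    s=arm.snapshot(n);d[n]=s;cv2.imwrite(f"pics/{n}0.png",s["frame"][:,:,::-1]);print(n,np.round(s["K"],1).tolist(),np.round(s["extrinsics"],3).tolist())
pickle.dump(d,open("s0.pkl","wb"))
st=arm.state();print(st["eef_pos"],st["tcp_rot"],st["time_s"],st["opening"])
E
```

```text
side [[486.8, 0.0, 315.9], [0.0, 486.8, 240.9], [0.0, 0.0, 1.0]] [[-0.953, -0.303, -0.002, 443.957], [-0.195, 0.619, -0.761, 135.379], [0.232, -0.724, -0.649, 1428.419], [0.0, 0.0, 0.0, 1.0]]
top [[581.2, 0.0, 314.2], [0.0, 581.2, 241.8], [0.0, 0.0, 1.0]] [[0.041, -0.999, -0.001, -5.896], [-0.977, -0.04, -0.208, 496.248], [0.208, 0.009, -0.978, 1661.345], [0.0, 0.0, 0.0, 1.0]]
[ 172.65328473 -468.9214953   230.8793527 ] [-3.14158956e+00  9.98007224e-04 -1.21802585e+00] 0.1 1.0025399865547275
```

View pics/top0.png

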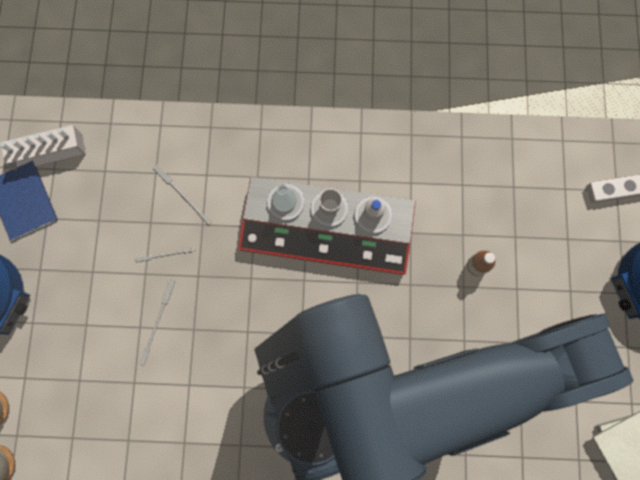

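View pics/side0.png

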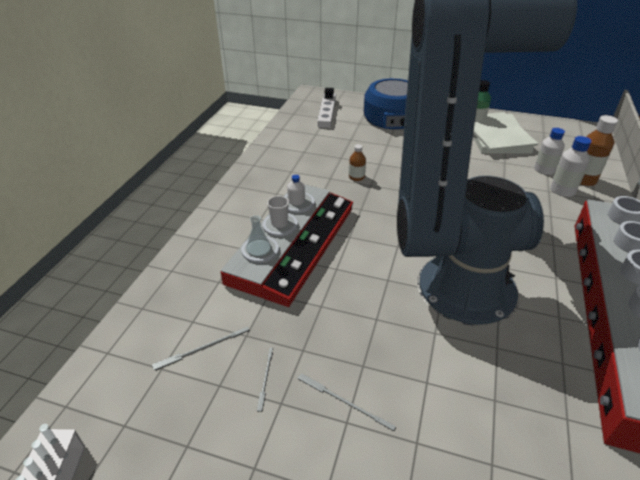

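The top view shows the hotplate with its keys in a row from about (252,238) to (394,259). The clear flask is on the left plate at (285,200), the beaker in the middle at (329,205) and the blue-capped bottle on the right at (376,212). The side view agrees. Next I'll measure the keys.

```bash
cat > h.py <<'E'
import numpy as np,cv2
def ray(s,uv,z):
    E=np.array(s["extrinsics"]);R,t=E[:3,:3],E[:3,3];c=-R.T@t
    d=R.T@np.linalg.inv(s["K"])@np.array([uv[0],uv[1],1.]);return c+d*(z-c[2])/d[2]
def proj(s,p):
    E=np.array(s["extrinsics"]);q=s["K"]@(E[:3,:3]@np.array(p)+E[:3,3]);return q[:2]/q[2]
def keys(s,poly):
    f=s["frame"];m=np.zeros(f.shape[:2],np.uint8);cv2.fillPoly(m,[np.array(poly)],255)
    w=((f.min(2)>130)&(m>0)).astype(np.uint8)
    n,l,st,c=cv2.connectedComponentsWithStats(w)
    out=[]
    for i in range(1,n):
        if st[i,4]>=12:
            k=l==i;ys,xs=np.nonzero(k);g=f.min(2)[k].astype(float)-60
            out.append((st[i,4],((xs*g).sum()/g.sum(),(ys*g).sum()/g.sum())))
    return out
E
python3 - <<'E'
import pickle,cv2,numpy as np
from h import *
d=pickle.load(open("s0.pkl","rb"))
for n,poly in(("top",[(243,226),(410,246),(406,268),(241,247)]),("side",[(267,291),(288,299),(352,205),(330,197)])):
    for a,c in keys(d[n],poly): print(n,a,np.round(c,1),np.round(ray(d[n],c,62),1))
a=cv2.resize(d["top"]["frame"][165:285,230:425],(780,480),interpolation=2)
cv2.imwrite("pics/c1.png",a[:,:,::-1])
E
```

```text
top 50 [251.8 237.4] [499.9 197.7  62. ]
top 63 [279.2 241.6] [490.5 116.4  62. ]
top 62 [323.2 248.1] [476.2 -13.1  62. ]
top 66 [367.1 254.6] [ 462.2 -141.6   62. ]
top 110 [393.4 258.5] [ 453.7 -218.6   62. ]
side 34 [338.1 202.5] [ 453.6 -209.    62. ]
side 32 [330.1 214.1] [ 461.3 -138.8   62. ]
side 38 [314.  237.4] [475.3 -10.   62. ]
side 44 [295.7 263.7] [489.4 119.4  62. ]
side 45 [282.8 282. ] [499.  200.4  62. ]
```

View pics/c1.png

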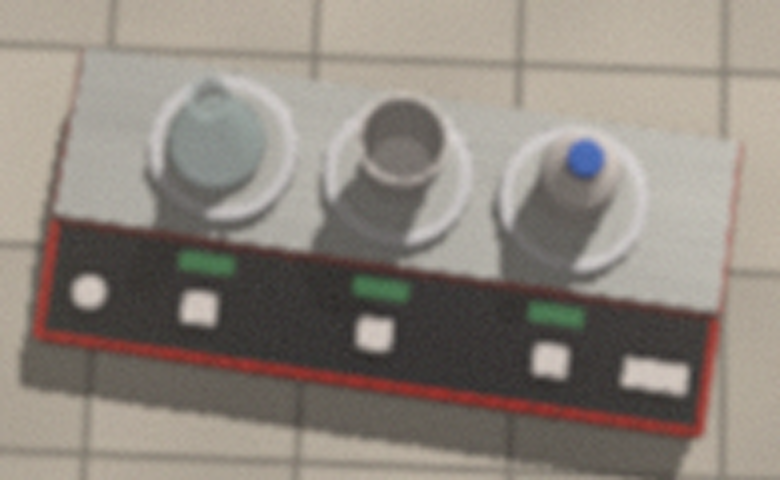

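The keys lie on a straight row: power to start measures 419 mm, as specified, and the two views agree to within about 4 mm except on start, which is 10 mm apart along its 46 mm width. The clear flask is on the left plate, so the order is power, left, start. I'll shut the fingers and travel above everything.

>>> send_rows([
  [0.028,0.046,0,0.18],
  [0.028,0.046,0,0.18],
  [0.028,0.046,0,0.18],
  [0.028,0.046,0,0.18],
  [0.028,0.046,0,0.18],
  [0.028,0.046,0,0.18],
  [0.028,0.046,0,0.03],
  [0.028,0.046,0,0],
], grip=0)

```text
time_s: 1.1
eef_pos: [397.3, -99.5, 231.2]
tcp_rot: [3.142, -0.0, -0.107]
wrist_force: [0.9, -0.6, 0.1]
opening: 0.002
```

>>> send_rows([
  [0.017,0.05,0,0],
  [0.017,0.05,0,0],
  [0.017,0.05,0,0],
  [0.017,0.05,0,0],
  [0.017,0.05,-0.02,0],
  [0.017,0.048,-0.03,0],
  [0,0,-0.04,0],
  [0,0,-0.04,0],
])

```text
time_s: 2.1
eef_pos: [498.4, 197.4, 99.6]
tcp_rot: [3.141, 0.001, -0.107]
wrist_force: [-0.1, 1.0, -0.1]
opening: -0.002
```

>>> send_rows([
  [0,0,-0.02,0],
  [0,0,0,0],
  [0,0,0,0],
])

```text
time_s: 2.48
eef_pos: [499.2, 197.0, 82.2]
tcp_rot: [-3.141, -0.001, -0.108]
wrist_force: [0.1, 0.3, 0.4]
opening: 0.001
```

```bash
python3 - <<'E'
from workcell import arm
from h import *
s=arm.snapshot("side");p=arm.state()["eef_pos"];print(p,proj(s,p),arm.state()["wrist_force"])
t=arm.snapshot("top")
a=cv2.resize(s["frame"][190:310,220:370],(600,480),interpolation=2)
cv2.imwrite("pics/c2.png",a[:,:,::-1])
E
```

```text
[499.37350875 197.03188087  82.40247831] [282.78244656 275.92853959] [-0.98389906  0.15467362  0.14423267]
```

View pics/c2.png

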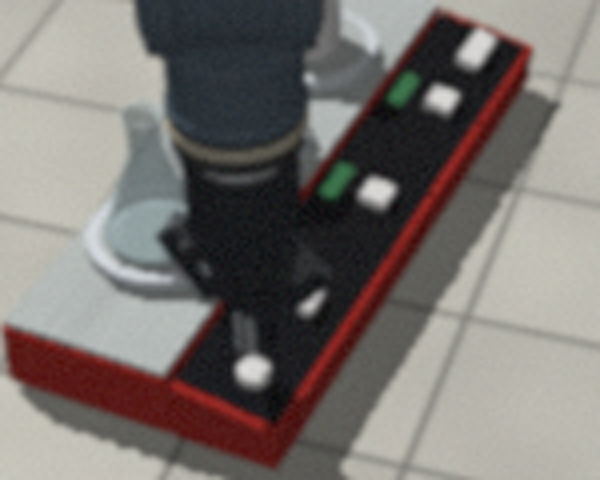

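The crop shows the fingertips at about (250,345), directly over the round key at (253,370), with the flask clear. Descending.

>>> send_rows([
  [0,0,-0.012,0],
  [0,0,-0.005,0],
  [0,0,0,0],
  [0,0,0,0],
])

```text
time_s: 3.08
eef_pos: [498.8, 196.8, 64.4]
tcp_rot: [3.142, 0.0, -0.108]
wrist_force: [0.0, -0.3, -1.4]
opening: -0.002
```

>>> send_rows([
  [0,0,-0.002,0],
  [0,0,0,0],
  [0,0,0,0],
])

```text
time_s: 3.45
eef_pos: [499.0, 196.9, 62.5]
tcp_rot: [-3.141, -0.001, -0.108]
wrist_force: [1.3, 0.1, 2.9]
opening: 0.002
```

>>> send_rows([
  [0,0,-0.002,0],
  [0,0,0,0],
  [0,0,0,0],
])

```text
time_s: 3.82
eef_pos: [499.0, 196.9, 60.5]
tcp_rot: [-3.141, -0.0, -0.108]
wrist_force: [1.9, -0.3, 5.7]
opening: -0.007
```

```bash
python3 - <<'E'
from workcell import arm
import numpy as np
f=[]
for i in range(4):
    arm.snapshot("top"); s=arm.state(); f.append(s["wrist_force"])
print(np.round(f,1).tolist(),s["eef_pos"])
E
```

```text
[[2.4, -0.1, 5.4], [3.3, 1.4, 4.3], [2.0, -0.3, 4.1], [2.4, -0.2, 4.6]] [498.83284038 196.86361649  60.39613723]
```

>>> send_rows([
  [0,0,-0.001,0],
  [0,0,0,0],
  [0,0,0,0],
])

```text
time_s: 4.4
eef_pos: [498.8, 196.9, 59.3]
tcp_rot: [-3.141, -0.0, -0.108]
wrist_force: [2.5, 0.6, 5.0]
opening: -0.001
```

>>> send_rows([
  [0,0,0.003,0],
  [0,0,0.02,0],
  [0,0,0.02,0],
  [0,0,0,0],
])

```text
time_s: 4.9
eef_pos: [499.0, 197.0, 103.1]
tcp_rot: [-3.141, -0.001, -0.108]
wrist_force: [1.3, 0.9, -0.3]
opening: -0.001
```

```bash
python3 - <<'E'
from workcell import arm
from h import *
s=arm.snapshot("side");p=arm.state()["eef_pos"];print(p,proj(s,p),arm.state()["wrist_force"])
a=cv2.resize(s["frame"][190:310,220:370],(600,480),interpolation=2)
cv2.imwrite("pics/c3.png",a[:,:,::-1])
E
```

```text
[498.53968192 196.78246164 102.14017879] [282.76561066 270.79457966] [ 0.55224498 -0.05853888 -1.15341941]
```

View pics/c3.png

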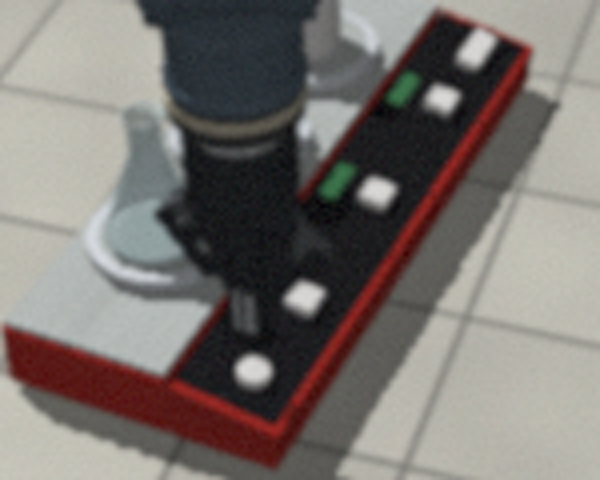

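The round key is back up and the flask has not moved. Power was pressed to about 4 mm, judging by force and height. Next is the left square key.

>>> send_rows([
  [-0.003,-0.027,0,0],
  [-0.003,-0.027,0,0],
  [-0.003,-0.026,0,0],
  [0,0,-0.02,0],
  [0,0,-0.015,0],
  [0,0,0,0],
  [0,0,0,0],
])

```text
time_s: 5.82
eef_pos: [489.8, 117.1, 67.4]
tcp_rot: [3.142, 0.0, -0.108]
wrist_force: [0.7, 0.7, 0.7]
opening: -0.003
```

>>> send_rows([
  [0,0,-0.003,0],
  [0,0,-0.002,0],
  [0,0,0,0],
  [0,0,0,0],
])

```text
time_s: 6.32
eef_pos: [490.0, 116.9, 62.6]
tcp_rot: [-3.141, -0.001, -0.108]
wrist_force: [1.4, 1.5, 2.8]
opening: 0.001
```

>>> send_rows([
  [0,0,-0.002,0],
  [0,0,-0.001,0],
  [0,0,0,0],
  [0,0,0,0],
])

```text
time_s: 6.82
eef_pos: [490.2, 116.8, 59.5]
tcp_rot: [-3.141, -0.001, -0.108]
wrist_force: [2.8, 0.0, 5.6]
opening: -0.005
```

```bash
python3 - <<'E'
from workcell import arm
import numpy as np
f=[]
for i in range(4):
    arm.snapshot("top"); s=arm.state(); f.append(s["wrist_force"])
print(np.round(f,1).tolist(),s["eef_pos"])
E
```

```text
[[2.5, 1.1, 5.1], [2.3, 0.3, 5.3], [1.6, 0.3, 5.0], [2.0, -0.1, 5.0]] [490.1560376  116.82320082  59.52004943]
```

Left key: about 4.7 N along its axis, so about 3.5 to 4 mm deep. Lifting and going on to start.

>>> send_rows([
  [0,0,0.005,0],
  [0,0,0.02,0],
  [0,0,0.02,0],
  [0,0,0.005,0],
])

```text
time_s: 7.52
eef_pos: [490.0, 116.8, 110.1]
tcp_rot: [-3.141, -0.001, -0.108]
wrist_force: [0.9, -0.2, -0.5]
opening: -0.003
```

>>> send_rows([
  [-0.005,-0.0475,0,0],
  [-0.005,-0.0475,0,0],
  [-0.005,-0.0475,0,0],
  [-0.005,-0.0475,0,0],
  [-0.005,-0.0475,0,0],
  [-0.005,-0.0475,0,0],
  [-0.006,-0.0475,0,0],
  [0,0,0,0],
])

```text
time_s: 8.52
eef_pos: [452.7, -218.1, 108.4]
tcp_rot: [3.142, 0.001, -0.112]
wrist_force: [0.0, 0.6, -0.5]
opening: 0.004
```

```bash
python3 - <<'E'
from workcell import arm
from h import *
s=arm.snapshot("side");p=arm.state()["eef_pos"];print(p,proj(s,p),arm.state()["wrist_force"])
for a,c in keys(s,[(267,291),(288,299),(352,205),(330,197)]):print(a,np.round(ray(s,c,62),1))
a=cv2.resize(s["frame"][150:310,220:390],(680,640)[:2],interpolation=2)[:600]
cv2.imwrite("pics/c4.png",a[:,:,::-1])
E
```

```text
[ 452.87236292 -216.52230185  108.46648109] [339.33529166 189.89553681] [-0.22098526  0.75760937 -0.26934164]
36 [ 453.4 -208.7   62. ]
33 [ 461.2 -138.5   62. ]
40 [475.4  -9.9  62. ]
48 [489.3 119.   62. ]
49 [498.8 200.6  62. ]
```

View pics/c4.png

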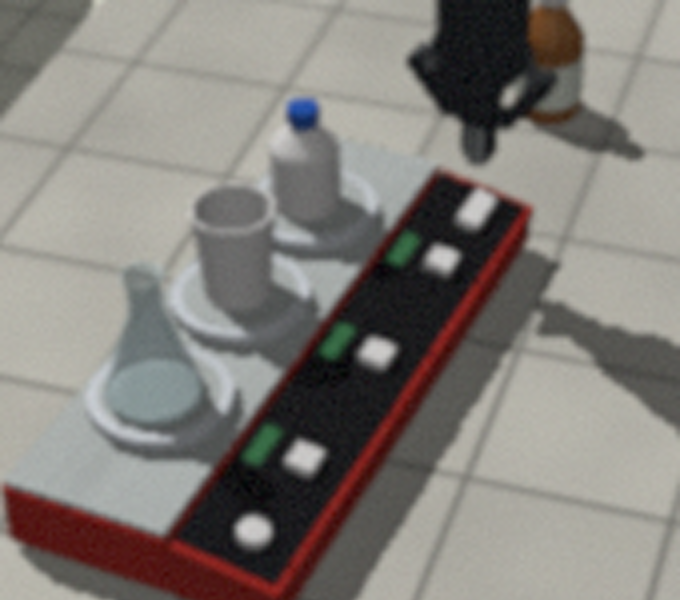

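All keys are up, the flask, beaker and bottle have not moved, and the fingertips at (478,158) are above the start bar at (476,207). Descending.

>>> send_rows([
  [0,0.002,-0.02,0],
  [0,0,-0.015,0],
  [0,0,-0.006,0],
  [0,0,0,0],
  [0,0,0,0],
])

```text
time_s: 9.2
eef_pos: [454.1, -213.7, 68.8]
tcp_rot: [3.141, -0.001, -0.108]
wrist_force: [-0.3, -0.9, 0.1]
opening: -0.001
```

>>> send_rows([
  [0,0,-0.003,0],
  [0,0,-0.002,0],
  [0,0,0,0],
  [0,0,0,0],
])

```text
time_s: 9.7
eef_pos: [453.8, -213.7, 63.4]
tcp_rot: [3.142, -0.0, -0.108]
wrist_force: [0.1, -0.6, 0.9]
opening: 0.001
```

>>> send_rows([
  [0,0,-0.002,0],
  [0,0,-0.002,0],
  [0,0,0,0],
  [0,0,0,0],
])

```text
time_s: 10.2
eef_pos: [454.2, -213.8, 59.6]
tcp_rot: [3.141, -0.001, -0.108]
wrist_force: [2.1, -0.5, 5.1]
opening: -0.003
```

```bash
python3 - <<'E'
from workcell import arm
import numpy as np
f=[]
for i in range(4):
    arm.snapshot("top"); s=arm.state(); f.append(s["wrist_force"])
print(np.round(f,1).tolist(),s["eef_pos"])
E
```

```text
[[2.0, 0.4, 5.3], [1.8, 0.1, 4.6], [2.7, -0.1, 6.1], [2.2, 0.6, 4.8]] [ 454.2112209  -213.82209155   59.54419134]
```

Start: the same force and depth as the left key. Lifting well clear and checking.

>>> send_rows([
  [0,0,0.005,0],
  [0,0,0.03,0],
  [0,0,0.04,0],
  [0,0,0.04,0],
  [0,0,0.03,0],
  [0,0,0,0],
  [0,0,0,0],
])

```text
time_s: 11.28
eef_pos: [453.3, -213.5, 203.6]
tcp_rot: [-3.141, 0.001, -0.108]
wrist_force: [1.0, -0.1, -1.6]
opening: 0.0
```

```bash
python3 - <<'E'
from workcell import arm
from h import *
import pickle
s=arm.snapshot("side");st=arm.state();print(st["eef_pos"],st["wrist_force"],st["time_s"])
o=pickle.load(open("s0.pkl","rb"))["side"]["frame"]
d=cv2.absdiff(cv2.blur(s["frame"],(3,3)),cv2.blur(o,(3,3))).max(2)[150:310,220:390]
print("max diff objects",d[30:].max(),(d>40).sum())
a=cv2.resize(s["frame"][150:310,220:390],(637,600),interpolation=2)
cv2.imwrite("pics/c5.png",a[:,:,::-1])
E
```

```text
[ 453.13562881 -213.44193665  203.31457833] [-0.43996337 -0.46864932 -0.21506504] 11.325
max diff objects 82 420
```

View pics/c5.png

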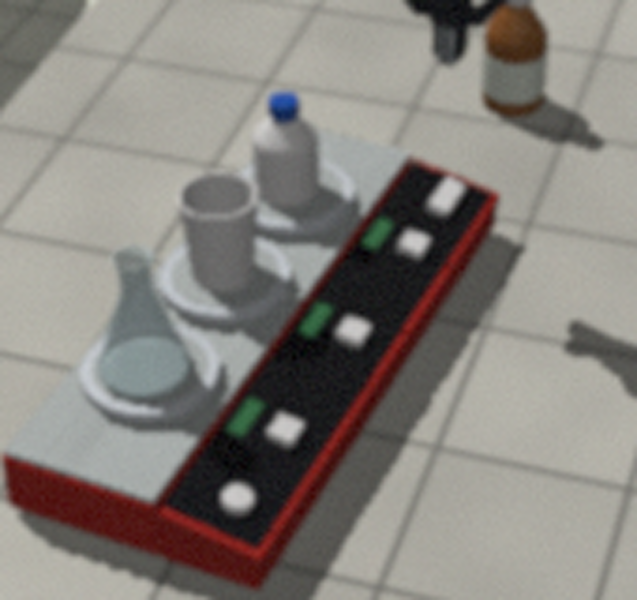

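All keys are up, all the items are in place, and the arm is clear. The picture difference comes from the arm and its shadow in the crop. Handing in.

```bash
python3 -c "
from workcell import arm
print(arm.sign_off())"
```

```text
the job is handed in; nothing more can be done
None
```

I pressed power, then the left square key (the conical flask stands on the left plate), then start, each once with the shut fingertips. The job was handed in at about 11.3 s. The keys for the bottle and beaker plates were not touched.

**Key presses:** I judged these only from wrist force and height, because nothing on the panel lit up or changed. Left and start each read about 4.7 N along the key, roughly 3.5–4 mm deep. Power was taken to about 4 mm by height; the force there is less certain, as it rests on one noisy reading of 5.0 N. All three are beyond the 2.5 mm at which a key registers.

**Final check:** The last picture shows all keys back up, the flask, bottle, beaker and amber bottle standing where they were, and the arm well clear. The spatula was outside that picture, but the arm never went near it.

**Disagreements:**
- The two cameras differed by up to 10 mm along the row on the start key. That is well within its 46 mm width, and I pressed close to the average.
- The before/after picture comparison was not clean (largest difference 82, 420 pixels over the threshold). I put this down to the arm and its shadow, as no object looked moved.

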